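# Nudge a culture dish into the well of a colony counter and press start

## Task

Push the culture dish across the deck of the colony counter with your fingertips until it drops over the edge of the round well and sits flat on the well's floor; do not pick it up. Only when it sits flat, press the start key right down and let it come back up. Leave the jar, the tip box and the marker where they are.

Things in the scene. Friction and masses are not known exactly. Their poses are not given: they have to be found in the camera images.
- counter: Colony counter: low white cabinet with a flat level white deck, 250 mm (its x) by 410 mm (its y), deck top 60 mm above the bench. Fixed, but at another place and yaw (within 0.25 rad) each time. Origin: centre of its underside on the bench; x points to the side with the start key, away from the robot, z up. The round well is in the middle of the deck.
- well (a point): Centre of the floor of the round well in the deck: 95 mm across, 6 mm deep (floor 54 mm above the bench), with a 1 mm chamfered rim and a black floor. Axes as the counter's.
- dish: Loose flat disc 90 mm across, 15 mm high: clear plastic culture dish, lid on, red-brown agar, white colonies; 25 to 60 g. Starts flat on the deck, 105 to 140 mm from the well's centre, on the counter's +y or -y side. Origin: centre of underside; z up. Seated, it stands 9 mm proud of the deck. It tips into the well once its centre is some 15 mm short of the well's centre; pushed on, it drops flat.
- start_key (a joint): Travel of the start key, m: 0 up, 0.006 right down; a spring returns it; about 4 N holds it right down.
- start_key_top (a point): Centre of the top face of the round start key, 24 mm across, grey, 22 mm above the deck (82 mm above the bench) when up, in a grey round housing 40 mm across and 12 mm high on the deck, 95 mm from the well's centre in the counter's +x direction. It is pressed straight down.
- jar: Bystander: small amber glass jar with a white cap, 40 mm across, 60 mm high, loose, on the deck on the other side of the well from the dish. Origin: centre of its underside.
- tip_box: Bystander: grey box with a clear lid, 85 x 120 mm, 57 mm high, loose on the bench beyond the counter's left side (+y of the robot). Origin: centre of its underside.
- marker: Bystander: marker pen, white with black cap, 136 mm long, 18 mm thick, lying loose on the bench beyond the counter's right side. Origin: under its middle.
Mind the look-alikes: they are no part of the job. Several things have the shape of the dish; the one meant has the colours described above.

How it is judged:
By the outcome, as a careful person would: the job done as asked, in the order asked, and still so for the second after the job is handed in, with the robot touching nothing.
It also fails if it takes over 45 s, if anything falls off the work surface, if the arm or the gripper's body presses on something with over 40 N, if the wrist force passes 120 N, or if a joint passes its speed limit or range.

## Robot

A 7-joint arm with a two-finger parallel gripper is mounted at the origin on the work surface. World frame = base frame: x ahead of the robot, y to its left, z up, the work surface at z = 0. Lengths are in mm, angles in rad, forces in N, time in s.
With the tool pointing down it reaches from about 400 to 875 mm from the base axis. Payload 4.4 kg.
Tool frame: the origin (TCP) lies midway between the tips of the shut fingers; the grasp point (between the pads) lies ctrl.tcp_to_grasp behind it (ctrl.tcp_to_grasp is the distance from the TCP to the grasp point, in mm); z points along the fingers, y is the line along which they close (so a half turn about z gives the same grasp; the last joint's range is limited). The gripper opens to 85 mm and grips with 20 to 120 N. Pads are 22 mm wide; open, the fingers measure 114 mm over their backs; the gripper's body (76 mm by 85 mm) begins 54 mm behind the grasp point. The pads swing forward as they close: fully open they stand 13 mm farther back than shut.
Start: joints at [-1.285, 0.628, 0.038, 1.517, -0.027, 0.996, -0.02], TCP at [223.959, 610.213, 231.313] pointing down, gripper open.
Joint ranges: [-3.06, 3.06], [-0.37, 2.12], [-1.25, 1.32], [0.18, 2.47], [-1.1, 4.24], [0.23, 1.98], [-2.94, 2.94]. Speed limits (rad/s): [2.57, 2.57, 3.14, 3.14, 3.14, 3.14, 3.14].

## Interface

Orientations are given as [roll, pitch, yaw] about the fixed x, y, z axes, in that order (R = Rz(yaw) Ry(pitch) Rx(roll)).
In Python, from cell import ctrl, get_image, get_calibration, workorder, boxes_of, place_of gives the robot as it stands.
- The arm moves only by the tool play_rows, never from a script. Its argument "series" is a list that holds one entry, the list of rows, each a list of 7 numbers: the shift along the world's x, y, z in cm, then the turn, a rotation vector about the world's x, y, z in degrees, then the closure, from 0 (fully open) to 1 (shut). A call has 1 to 20 rows; each row shifts and turns the commanded pose from where the row before left it; what a row does not reach is not made up. A row lasts 1/8 s, in which the tool goes at most 62.5 mm and 10.7 degrees, less where a joint would pass 70% of its speed; a pose out of reach is approached as far as the arm can. A call with a gripper value outside its range is refused whole. The fingers move at their own pace and stop on an object; the grip force is fixed at half the most. Time passes only in rows, so rows that do not move let the fingers close. It gives the time, the measured TCP pose, the force, the opening and the grip force at its end, in the units of the state.
- ctrl.read_state(): the state, without advancing time (a new reading comes with each control period).
- get_image(name): name is "scene" or "top"; returns (picture, depth): 480x640x3 uint8, red, green, blue; 480x640 float32, mm along the optical axis (not along the pixel's ray), 0 where there is no reading.
- get_calibration(name): a dict with "K" (3x3 intrinsics, pixels), "R" (3x3) and "t" (3): a world point X has camera coordinates R X + t. Camera axes: x right, y down, z forward; pixel columns grow to the right and rows downward; lengths in mm; the calibration is good to about 2 mm. A picture is of the moment at which its call begins. get_calibration takes no time and is no camera call.
- workorder.finish_job(): hands the job in; it is judged then, once.
Trained networks look in the newest picture that a camera, given by its name, has taken for a name from the list of things; names that differ only in an ending like _2 or _b are one class to them, and where a whole thing is asked for, a point or a joint stands for the part that bears it (a point fixed in the world has none). Each returns a list of dicts, best first, with "p" (0 to 1); they miss things now and then, are a little off and sometimes report something else, mostly with a low value. They report only what shows in the picture. A call takes as long as a camera call. They do not tell look-alikes from the thing itself.
- boxes_of(target, camera): "pixel" ([column, row] in pixels, amid what is visible of it).
- place_of(target, camera): "pixel" ([column, row] in pixels: a listed point, or the origin of a listed thing).
The state is a dict: "clock": time; "qpos": joint angles; "qd": joint speeds; "tau": joint torques, N m; "eef_pos": TCP position; "tool_rot": TCP orientation; "force": force on the tool from outside, world axes, zero at the start; "torque": the same for the moment, N m; "width": finger opening in mm; "gripper_force": force on a finger pad.
Only numpy, scipy, OpenCV 4.12 (cv2) and the standard library are available. Lean on these libraries where they do the work, as an engineer would, in place of code of your own. Each camera call takes 0.05 s, during which the arm holds its last target. There are 200 camera calls.

## Working session

There is one attempt and no reset: what is moved stays moved. The work goes in short steps, Python scripts to look and compute and a tool call to move; the robot and the scene stay as the last step left them, time stands still between calls to the robot, and variables do not carry over. Pictures are saved under pics/ and viewed, at most 10 in all, crops included, and the job is handed in when it is done.

Besides the shell and the picture viewer there is one more tool, called after "Call:" in YAML: its name, and indented under it one key for each argument. play_rows: Moves the arm, as the interface text tells. Its arguments: {"type":"object","properties":{"series":{"type":"array"}},"required":["series"]}

```bash
mkdir -p pics; cat > h.py <<'E'
from cell import *
import numpy as np, cv2
def w(px,cam,z):
    c=get_calibration(cam);K,R,t=[np.array(c[k],float) for k in("K","R","t")]
    t=t.ravel();d=R.T@np.linalg.inv(K)@np.array([px[0],px[1],1.]);o=-R.T@t
    return (o+d*(z-o[2])/d[2]).round(1)
def wd(px,cam,D):
    c=get_calibration(cam);K,R,t=[np.array(c[k],float) for k in("K","R","t")]
    z=D[int(px[1]),int(px[0])]
    return (R.T@(np.linalg.inv(K)@np.array([px[0],px[1],1.])*z-t.ravel())).round(1)
def save(n,im): cv2.imwrite('pics/'+n,im[:,:,::-1])
E
python3 - <<'E'
from h import *
s=ctrl.read_state();print(s['clock'],s['eef_pos'],s['tool_rot'],s['width'],ctrl.tcp_to_grasp)
Z=dict(counter=0,well=54,dish=60,start_key_top=82,jar=60,tip_box=0,marker=0)
for cam in("top","scene"):
    im,D=get_image(cam);save(cam+'0.png',im)
    for n,z in Z.items():
        for r in place_of(n,cam)[:4]:
            print(cam,n,round(r['p'],2),np.round(r['pixel']),w(r['pixel'],cam,z),wd(r['pixel'],cam,D))
E
```

```text
0.0 [223.73038154 609.62231849 230.39421437] [-3.13969652e+00 -2.47908459e-06  2.78978181e+00] 85.41428576442878 18.700000000000003
top counter 0.6 [333. 238.] [564.2 -58.4   0. ] [561.7 -55.8  55.9]
top well 0.8 [332. 236.] [567.2 -52.4  54. ] [567.1 -52.4  55. ]
top dish 0.96 [443. 245.] [ 547.4 -341.3   60. ] [ 549.  -355.2   11.6]
top dish 0.57 [382. 151.] [ 790.8 -180.8   60. ] [ 801.1 -187.4   16.7]
top dish 0.56 [376. 236.] [ 567.4 -165.7   60. ] [ 566.5 -163.2   78. ]
top start_key_top 0.42 [324. 200.] [656.9 -31.1  82. ] [657.  -31.1  81.2]
top jar 0.66 [283. 239.] [555.3  73.4  60. ] [552.8  69.6 122.6]
top tip_box 0.83 [154. 256.] [506.6 421.3   0. ] [506.6 401.6  58.8]
top marker 0.71 [478. 302.] [ 397.1 -453.4    0. ] [ 398.2 -449.1   11.9]
scene counter 0.63 [308. 239.] [562.6 -43.    0. ] [593.9 -49.   52.3]
scene well 0.7 [304. 230.] [568.6 -50.8  54. ] [567.7 -50.7  52.7]
scene dish 0.88 [172. 270.] [ 598.8 -349.6   60. ] [ 569.9 -357.4   11.7]
scene dish 0.7 [265. 350.] [ 826.3 -191.1   60. ] [ 808.3 -191.8   13.6]
scene dish 0.63 [251. 246.] [ 582.9 -174.1   60. ] [ 590.1 -174.1   71.9]
scene start_key_top 0.66 [324. 257.] [663.1 -29.3  82. ] [662.2 -29.1  80.3]
scene jar 0.57 [358. 211.] [553.8  77.3  60. ] [574.9  69.7  93.1]
scene tip_box 0.88 [487. 178.] [501.7 427.7   0. ] [535.  400.9  51.1]
scene marker 0.84 [123. 222.] [ 404.2 -457.6    0. ] [ 414.4 -454.1   13.9]
```

```bash
python3 - <<'E'
import cv2
a=cv2.imread('pics/top0.png')[130:320,230:500];cv2.imwrite('pics/c1.png',cv2.resize(a,None,fx=2.9,fy=2.9,interpolation=cv2.INTER_CUBIC))
E
```

```text
(no output)
```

View pics/c1.png

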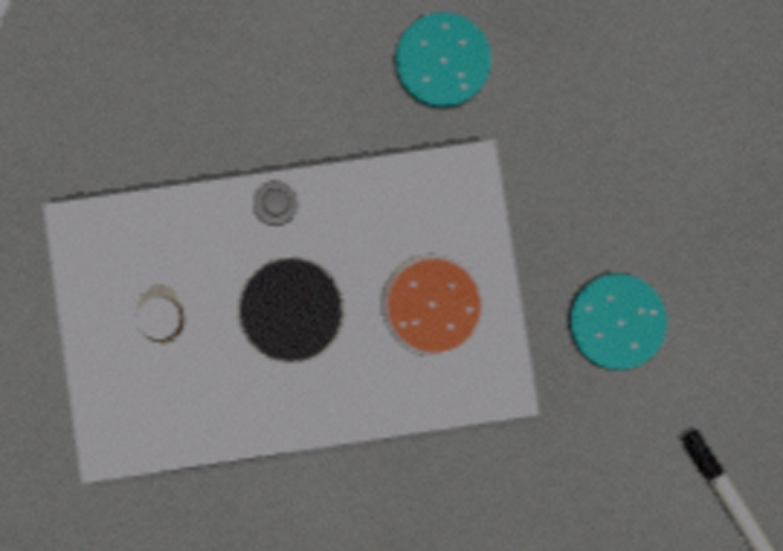

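View pics/scene0.png

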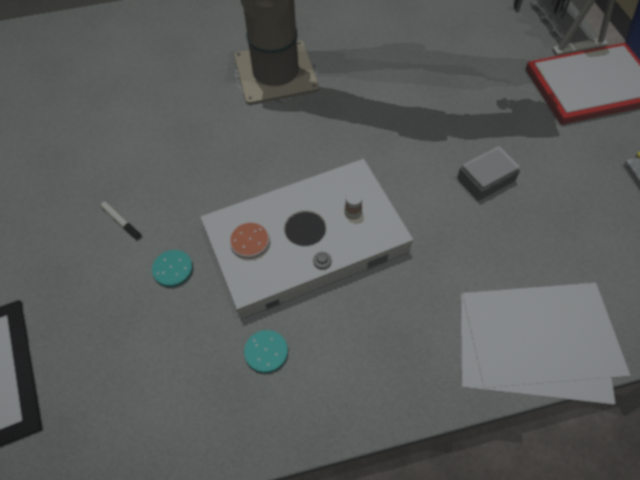

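The red-brown dish is on the deck at crop (433,305), which is top (379,235). The look-alikes are the two teal discs on the bench at top (383,151) and (443,241), so I choose the red-brown one. The well is at top (330,237), the key at (325,200) and the jar at (285,239).

```bash
cat >> h.py <<'E'
def blob(m):
    n,l,s,c=cv2.connectedComponentsWithStats(m.astype('uint8'));i=1+np.argmax(s[1:,4]);return c[i],s[i]
def dish(im,cam,z):
    h=cv2.cvtColor(im,cv2.COLOR_RGB2HSV);m=((h[...,0]<18)&(h[...,1]>110)&(h[...,2]>60))
    c,s=blob(m);return w(c,cam,z),s
E
python3 - <<'E'
from h import *
for cam,roi in(("top",(205,270,305,355)),("scene",(205,250,280,330))):
    im,D=get_image(cam)
    for z in(70,75):print(cam,z,*dish(im,cam,z))
    g=im.max(2).astype(int);M=np.zeros(g.shape,bool);a,b,c,d=roi;M[a:b,c:d]=g[a:b,c:d]<60
    c,s=blob(M);print('well',w(c,cam,58),s)
    # deck mask: depth-derived height 55..65
    C=get_calibration(cam);K,R,t=[np.array(C[k],float) for k in("K","R","t")]
    v,u=np.mgrid[:480,:640];P=np.stack([u,v,1+0*u],-1)@np.linalg.inv(K).T*D[...,None]-t.ravel();P=P@R
    m=(abs(P[...,2]-60)<8)&(P[...,0]>380)&(P[...,0]<760)&(P[...,1]<250)&(P[...,1]>-320)&(im.min(2)>90)
    p=P[m][:,:2].astype('float32');print(cv2.minAreaRect(p[::1]), np.median(P[m][:,2]))
    kz=[wd(r['pixel'],cam,D) for r in place_of('start_key_top',cam)[:1]];print(kz)
E
```

```text
top 70 [289.8 691.9  70. ] [  0 299  49  88 953]
top 75 [290.7 689.   75. ] [  0 299  49  88 953]
well [564.5 -47.2  58. ] [313 220  34  34 922]
((565.034423828125, -46.2928466796875), (250.71568298339844, 410.7107849121094), 9.353933334350586) 59.58651530054897
[array([649.7, -32.7,  82.4])]
scene 70 [348.  727.2  70. ] [ 528   43  112   77 1031]
scene 75 [352.2 723.   75. ] [ 528   43  112   77 1031]
well [568.  -49.6  58. ] [286 213  38  32 968]
((565.775634765625, -49.35008239746094), (257.1278991699219, 412.6584777832031), 9.545294761657715) 59.25251879509651
[array([667.1, -33.2,  80.7])]
```

```bash
python3 - <<'E'
from h import *
for cam,(a,b,c,d) in(("top",(205,270,350,415)),("scene",(215,265,220,280))):
    im,D=get_image(cam);h=cv2.cvtColor(im,cv2.COLOR_RGB2HSV)
    m=np.zeros((480,640),bool);m[a:b,c:d]=((h[...,1]>100)&(h[...,0]<25))[a:b,c:d]
    q,s=blob(m);print(cam,q,s,w(q,cam,72),w(q,cam,75))
    pts=np.argwhere(m)[:,::-1];W=np.array([w(p,cam,74) for p in pts]);print(np.ptp(W,axis=0),wd(q,cam,D))
E
```

```text
top [379.15629139 234.76423841] [364 219  31  32 755] [ 570.1 -173.2   72. ] [ 570.  -172.7   75. ]
[79.7 77.2  0. ] [ 570.2 -173.4   70.3]
scene [248.75491481 238.61336828] [232 224  35  30 763] [ 571.3 -175.5   72. ] [ 573.2 -175.5   75. ]
[76.8 76.5  0. ] [ 571.6 -175.5   72.5]
```

Call:
play_rows:
  series:
    - [[3.2,-4.5,0,0,0,-3.75,0.4],[3.2,-4.5,0,0,0,-3.75,0.4],[3.2,-4.5,0,0,0,-3.75,0.4],[3.2,-4.5,0,0,0,-3.75,0.4],[3.2,-4.5,0,0,0,-3.75,0.4],[3.2,-4.5,0,0,0,-3.75,0.4],[3.2,-4.5,0,0,0,-3.75,0.4],[3.2,-4.5,0,0,0,-3.75,0.4],[0.91,-4.85,0,0,0,-3.75,0.4],[0.91,-4.85,0,0,0,-3.75,0.4],[0.91,-4.85,0,0,0,-3.75,0.4],[0.91,-4.85,0,0,0,-3.75,0.4],[0.91,-4.85,0,0,0,-3.75,0.4],[0.91,-4.85,0,0,0,-3.75,0.4],[0.91,-4.85,0,0,0,-3.75,0.4],[0.91,-4.85,0,0,0,-3.75,0.4],[0.91,-4.85,0,0,0,-3.75,0.4],[0.91,-4.85,0,0,0,-3.75,0.4],[0,0,0,0,0,0,0.4],[0,0,0,0,0,0,0.4]]

```text
clock: 3.6
eef_pos: [570.9, -233.9, 231.0]
tool_rot: [-3.141, -0.001, 1.612]
force: [-0.6, 0.9, 0.0]
width: 51.0
gripper_force: 0.0
```

Call:
play_rows:
  series:
    - [[0,0,-5,0,0,0,0.4],[0,0,-5,0,0,0,0.4],[0,0,-4,0,0,0,0.4],[0,0,-2,0,0,0,0.4],[0,0,-0.5,0,0,0,0.4],[0,0,0,0,0,0,0.4],[0,0,0,0,0,0,0.4]]

```text
clock: 4.47
eef_pos: [572.1, -235.2, 67.9]
tool_rot: [3.139, 0.001, 1.612]
force: [0.4, -0.6, 1.1]
width: 51.2
gripper_force: 0.0
```

```bash
python3 - <<'E'
from h import *
im,D=get_image('scene');save('s1.png',cv2.resize(im[150:310,170:400],None,fx=3.4,fy=3.4,interpolation=cv2.INTER_CUBIC))
s=ctrl.read_state();print(s['eef_pos'],s['force'])
E
```

```text
[ 571.91451579 -235.13690196   67.756168  ] [-0.01571763 -0.34210622 -0.83990198]
```

View pics/s1.png

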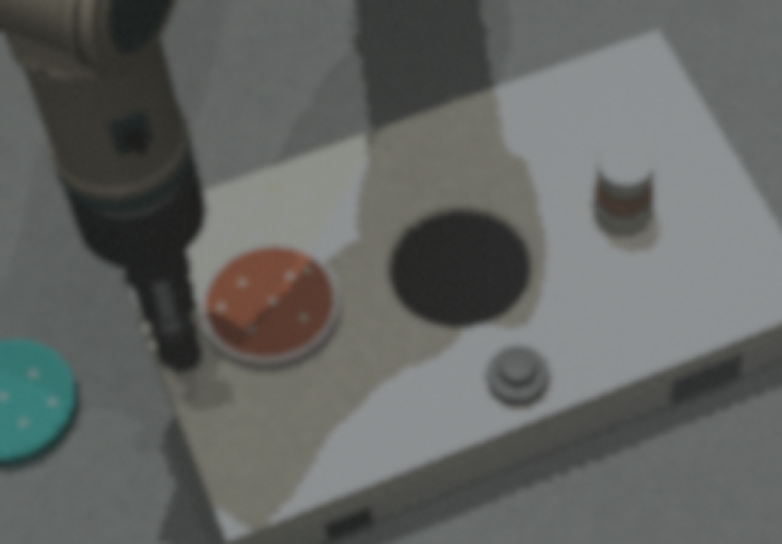

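The fingertips are behind the dish at crop (180,360), clear of it and a little above the deck. The dish (270,300) hasn't moved. Next I'll feel for the deck.

Call:
play_rows:
  series:
    - [[0,0,-0.3,0,0,0,0.4],[0,0,-0.3,0,0,0,0.4],[0,0,0,0,0,0,0.4]]

```text
clock: 4.9
eef_pos: [570.7, -234.7, 60.0]
tool_rot: [-3.141, -0.0, 1.612]
force: [-0.7, 0.4, -0.1]
width: 51.0
gripper_force: 0.0
```

Call:
play_rows:
  series:
    - [[0,0,-0.2,0,0,0,0.4],[0,0,0,0,0,0,0.4]]

```text
clock: 5.15
eef_pos: [570.8, -234.7, 58.1]
tool_rot: [-3.141, -0.0, 1.612]
force: [0.5, 0.7, -0.4]
width: 51.3
gripper_force: 0.0
```

Call:
play_rows:
  series:
    - [[0,0,-0.15,0,0,0,0.4],[0,0,0,0,0,0,0.4]]

```text
clock: 5.4
eef_pos: [571.0, -234.9, 56.9]
tool_rot: [3.141, 0.0, 1.612]
force: [-0.3, -0.5, 1.4]
width: 51.0
gripper_force: 0.4
```

Call:
play_rows:
  series:
    - [[0,0,-0.1,0,0,0,0.4],[0,0,0,0,0,0,0.4]]

```text
clock: 5.65
eef_pos: [571.1, -234.9, 56.8]
tool_rot: [3.141, -0.0, 1.612]
force: [-2.3, 1.0, 8.4]
width: 51.1
gripper_force: 4.1
```

Call:
play_rows:
  series:
    - [[0,0,-0.1,0,0,0,0.4],[0,0,0,0,0,0,0.4]]

```text
clock: 5.9
eef_pos: [571.1, -234.8, 56.8]
tool_rot: [3.141, -0.0, 1.612]
force: [-3.0, 1.8, 14.5]
width: 51.2
gripper_force: 7.6
```

Call:
play_rows:
  series:
    - [[0,0,0.5,0,0,0,0.4],[0,0,0,0,0,0,0.4],[-0.025,0.6,0,0,0,0,0.4],[-0.025,0.6,0,0,0,0,0.4],[-0.025,0.6,0,0,0,0,0.4],[-0.025,0.6,0,0,0,0,0.4],[-0.025,0.6,0,0,0,0,0.4],[-0.025,0.6,0,0,0,0,0.4],[-0.025,0.6,0,0,0,0,0.4],[-0.025,0.6,0,0,0,0,0.4],[-0.025,0.6,0,0,0,0,0.4],[-0.025,0.6,0,0,0,0,0.4],[-0.025,0.6,0,0,0,0,0.4],[-0.025,0.6,0,0,0,0,0.4],[-0.025,0.6,0,0,0,0,0.4],[-0.025,0.6,0,0,0,0,0.4],[-0.025,0.6,0,0,0,0,0.4],[0,0,0,0,0,0,0.4]]

```text
clock: 8.15
eef_pos: [567.2, -143.9, 59.8]
tool_rot: [-3.141, -0.0, 1.613]
force: [0.2, -1.0, 0.1]
width: 51.4
gripper_force: 0.0
```

```bash
cat > look.py <<'E'
from h import *
import sys
for cam,(a,b,c,d) in(("top",(205,270,300,415)),("scene",(205,265,220,350))):
    im,D=get_image(cam);h=cv2.cvtColor(im,cv2.COLOR_RGB2HSV)
    m=np.zeros((480,640),bool);m[a:b,c:d]=((h[...,1]>100)&(h[...,0]<25))[a:b,c:d]
    q,s=blob(m);print(cam,q,s,w(q,cam,72),wd(q,cam,D))
    if cam=='scene':save(sys.argv[1],cv2.resize(im[150:310,170:400],None,fx=3.4,fy=3.4,interpolation=cv2.INTER_CUBIC))
print(ctrl.read_state()['eef_pos'])
E
python3 look.py s2.png
```

```text
top [346.42180095 235.99368088] [333 221  28  32 633] [565.6 -89.1  72. ] [565.5 -88.9  75. ]
scene [284.57580398 228.08882083] [269 214  32  29 653] [564.6 -93.9  72. ] [566.5 -94.1  75. ]
[ 567.25083717 -144.87021435   59.84143743]
```

View pics/s2.png

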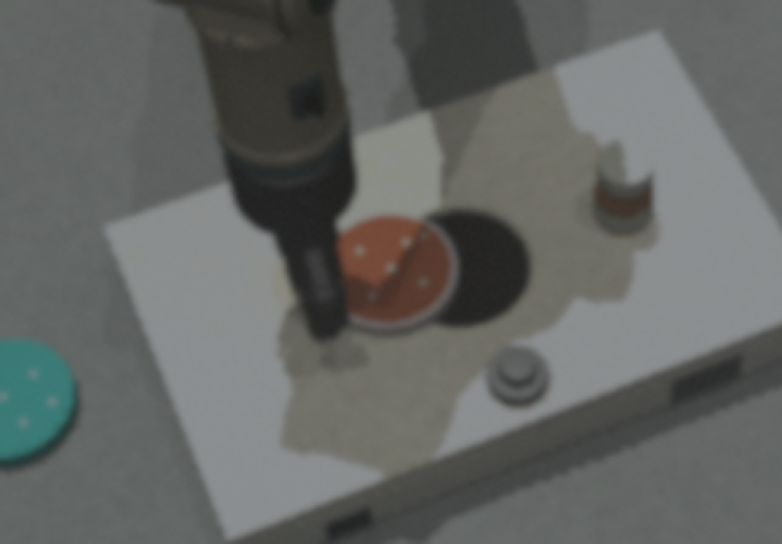

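The dish is at crop (395,270), already overlapping the well's near rim and lined up with it, both fingers behind it. Pushing on slowly.

Call:
play_rows:
  series:
    - [[-0.015,0.4,0,0,0,0,0.4],[-0.015,0.4,0,0,0,0,0.4],[-0.015,0.4,0,0,0,0,0.4],[-0.015,0.4,0,0,0,0,0.4],[-0.015,0.4,0,0,0,0,0.4],[-0.015,0.4,0,0,0,0,0.4],[-0.015,0.4,0,0,0,0,0.4],[-0.015,0.4,0,0,0,0,0.4],[-0.015,0.4,0,0,0,0,0.4],[-0.015,0.4,0,0,0,0,0.4],[-0.015,0.4,0,0,0,0,0.4],[0,0,0,0,0,0,0.4]]

```text
clock: 9.75
eef_pos: [565.5, -100.1, 59.7]
tool_rot: [-3.141, -0.001, 1.612]
force: [0.2, -0.3, 0.0]
width: 51.1
gripper_force: 0.0
```

```bash
python3 look.py s3.png
```

```text
top [326.75463918 234.97938144] [316 221  24  32 485] [567.4 -38.7  72. ] [567.3 -38.6  74.7]
scene [304.58430718 223.96327212] [290 210  31  29 599] [565.3 -48.7  72. ] [564.1 -48.5  70.1]
[ 565.49570892 -100.67706103   59.77010314]
```

View pics/s3.png

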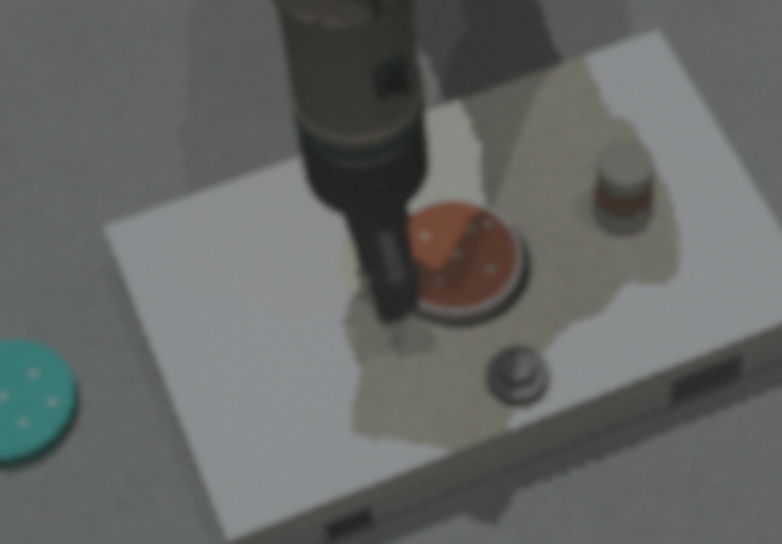

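The dish covers the well at crop (460,258), with a thin dark crescent on its right and lower side. I'll check its height and tilt from depth.

```bash
cat > tilt.py <<'E'
from h import *
for cam,(a,b,c,d) in(("top",(215,260,305,370)),("scene",(205,250,280,330))):
    Zs=[]
    for _ in range(4):
        im,D=get_image(cam);Zs.append(D)
    D=np.median(Zs,0);h=cv2.cvtColor(im,cv2.COLOR_RGB2HSV)
    m=np.zeros((480,640),bool);m[a:b,c:d]=((h[...,1]>100)&(h[...,0]<25))[a:b,c:d]
    m=cv2.erode(m.astype('uint8'),np.ones((5,5)))>0
    P=np.array([wd((u,v),cam,D) for v,u in np.argwhere(m)])
    P=P[abs(P[:,2]-np.median(P[:,2]))<10]
    A=np.c_[P[:,0]-566,P[:,1]+48,np.ones(len(P))];print(cam,np.linalg.lstsq(A,P[:,2],rcond=None)[0].round(3),len(P))
    dk=np.array([wd((u,v),cam,D)[2] for u,v in ((400,225),(400,245),(260,225),(365,205)) ]) if cam=='top' else np.array([wd((u,v),cam,D)[2] for u,v in((345,255),(360,240),(260,270),(375,235))])
    print(dk)
E
python3 tilt.py
```

```text
top [-3.1000e-02 -8.1000e-02  7.2304e+01] 189
[ 57.9  58.7  58.6 436.3]
scene [-3.000e-02 -6.600e-02  7.159e+01] 204
[57.9 56.9 59.5 59.2]
```

Still tipped: the back edge rests on the −y and slightly −x rim. I'll push on a few mm, a touch toward +x.

Call:
play_rows:
  series:
    - [[0.05,0.15,0,0,0,0,0.4],[0.05,0.15,0,0,0,0,0.4],[0.05,0.15,0,0,0,0,0.4],[0,0,0,0,0,0,0.4]]

```text
clock: 10.75
eef_pos: [567.2, -96.0, 59.8]
tool_rot: [3.141, -0.0, 1.612]
force: [-0.0, -0.2, -0.3]
width: 51.4
gripper_force: 0.0
```

```bash
python3 tilt.py; python3 look.py s4.png
```

```text
top [1.1000e-02 2.0000e-02 6.8562e+01] 179
[ 57.6  60.1  61.2 434.4]
scene [-5.0000e-03  4.0000e-03  6.8516e+01] 196
[58.2 59.3 59.1 59.1]
top [325.07843137 234.2788671 ] [315 221  23  31 459] [569.1 -34.4  72. ] [569.4 -34.5  66.8]
scene [306.38974359 224.84102564] [292 211  30  29 585] [568.6 -45.4  72. ] [564.5 -44.6  65.5]
[567.04482993 -96.321634    59.8165074 ]
```

Dish is flat at 68.5 mm (expected 69), so it is seated. Backing off, lifting, shutting the fingers and going above the key.

Call:
play_rows:
  series:
    - [[0,-1,0,0,0,0,0.4],[0,-1,0,0,0,0,0.4],[0,0,3,0,0,0,0.4],[0,0,4,0,0,0,0.4],[0,0,3,0,0,0,1],[2.3,2.1,0,0,0,0,1],[2.3,2.1,0,0,0,0,1],[2.3,2.1,0,0,0,0,1],[2.4,2.1,0,0,0,0,1],[0,0,-3,0,0,0,1],[0,0,-2,0,0,0,1],[0,0,0,0,0,0,1],[0,0,0,0,0,0,1]]

```text
clock: 12.88
eef_pos: [660.4, -33.3, 110.5]
tool_rot: [3.141, 0.001, 1.611]
force: [-0.6, 0.6, -0.2]
width: -0.2
gripper_force: 0.0
```

```bash
python3 tilt.py; python3 look.py s5.png
```

```text
top [-7.0000e-03  3.7000e-02  6.9717e+01] 30
[59.2 57.8 57.9 61.2]
scene [ 8.000e-03 -2.000e-03  6.858e+01] 129
[59.9 60.7 58.2 58.3]
top [339.14798206 238.83408072] [332 225  14  27 223] [558.  -70.6  72. ] [558.1 -70.7  69.5]
scene [299.70693512 228.01118568] [287 212  28  29 447] [572.9 -61.6  72. ] [569.2 -61.   66.2]
[660.12017635 -32.22753015 109.96129672]
```

View pics/s5.png

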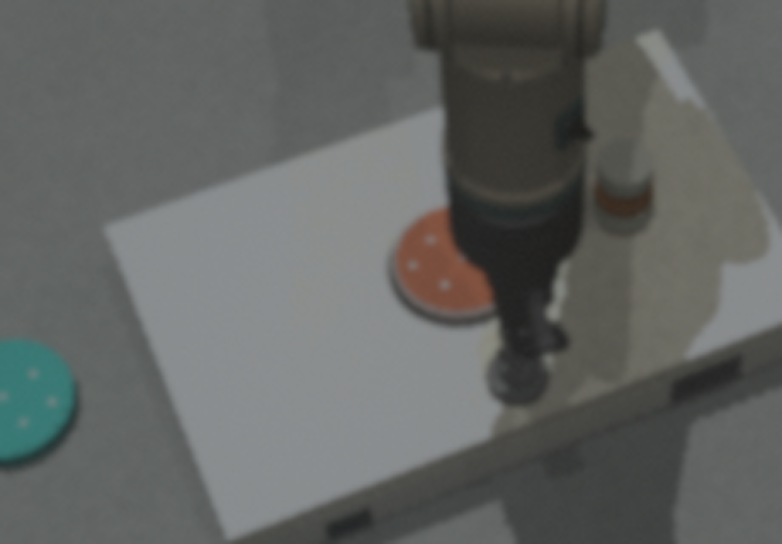

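The dish is flat in the well at crop (455,262), and the shut fingertips are above the key at (518,375). Pressing.

Call:
play_rows:
  series:
    - [[0,0,-1.5,0,0,0,1],[0,0,-1,0,0,0,1],[0,0,-0.4,0,0,0,1],[0,0,-0.2,0,0,0,1],[0,0,0,0,0,0,1]]

```text
clock: 14.0
eef_pos: [659.6, -32.2, 78.8]
tool_rot: [-3.141, -0.0, 1.612]
force: [-2.4, 0.3, 2.7]
width: 0.1
gripper_force: 1.3
```

Call:
play_rows:
  series:
    - [[0,0,-0.2,0,0,0,1],[0,0,-0.2,0,0,0,1],[0,0,0,0,0,0,1]]

```text
clock: 14.38
eef_pos: [660.2, -32.3, 76.0]
tool_rot: [3.141, -0.0, 1.612]
force: [-3.5, 0.5, 10.1]
width: -0.1
gripper_force: 4.9
```

Call:
play_rows:
  series:
    - [[0,0,-0.1,0,0,0,1],[0,0,0,0,0,0,1],[0,0,0,0,0,0,1]]

```text
clock: 14.75
eef_pos: [660.3, -32.4, 76.0]
tool_rot: [3.141, -0.001, 1.612]
force: [-4.8, 1.2, 15.3]
width: 0.2
gripper_force: 7.5
```

Call:
play_rows:
  series:
    - [[0,0,0.5,0,0,0,1],[0,0,1,0,0,0,1],[0,0,3,0,0,0,1],[0,0,4,0,0,0,1],[0,0,4,0,0,0,1],[0,-5,0,0,0,0,1],[0,-5,0,0,0,0,1],[0,-5,0,0,0,0,1],[0,-5,0,0,0,0,1],[0,-5,0,0,0,0,1],[0,0,0,0,0,0,1],[0,0,0,0,0,0,1]]

```text
clock: 16.25
eef_pos: [660.4, -281.9, 198.6]
tool_rot: [3.141, -0.001, 1.611]
force: [0.5, 1.1, -0.3]
width: 0.4
gripper_force: 0.0
```

```bash
python3 tilt.py; python3 look.py s6.png; python3 - <<'E'
from h import *
for cam in("scene","top"):
    im,D=get_image(cam)
    for n in("start_key_top","jar","tip_box","marker"):
        r=place_of(n,cam)[:1]
        if r:print(cam,n,np.round(r[0]['pixel']),wd(r[0]['pixel'],cam,D))
E
```

```text
top [4.000e-03 1.000e-03 6.889e+01] 324
[60.8 60.  56.9 58.7]
scene [4.0000e-03 2.0000e-03 6.8532e+01] 165
[59.6 58.  58.5 59.1]
top [329.89986649 236.23497997] [315 221  31  32 749] [564.3 -46.8  72. ] [564.5 -46.9  67.9]
scene [304.40261866 225.63502455] [288 212  34  28 611] [569.5 -50.1  72. ] [566.7 -49.6  67.7]
[ 660.16397754 -281.93804404  198.8663087 ]
scene start_key_top [322. 257.] [661.  -33.1  80.1]
scene jar [355. 214.] [577.1  64.2  86.9]
scene tip_box [486. 179.] [538.3 395.9  52.7]
scene marker [121. 221.] [ 411.3 -457.6   14.9]
top start_key_top [325. 199.] [659.7 -32.6  80.7]
top jar [285. 241.] [549.   65.7 120.8]
top tip_box [153. 257.] [504.7 405.4  54.2]
top marker [480. 298.] [ 407.6 -452.2   19.1]
```

View pics/s6.png

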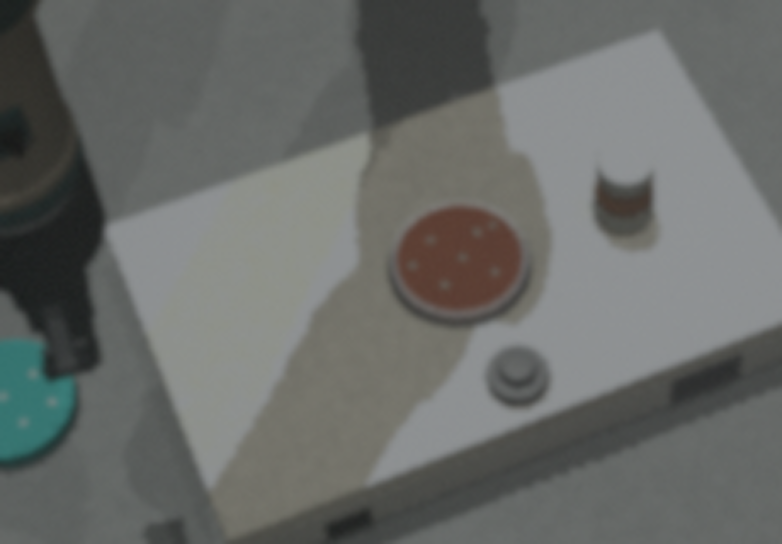

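The dish sits flat in the well at crop (460,260). The key is back up at (518,372), the jar hasn't moved from (625,195), and the arm is clear of everything.

```bash
python3 -c "
from cell import workorder;print(workorder.finish_job())"
```

```text
the job is handed in; nothing more can be done
None
```

The dish was pushed into the well and sits flat, the start key was then pressed right down and came back up, the jar, tip box and marker stayed where they were, and the job is handed in (about 17 s on the robot's clock; no verdict was returned).

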